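# Let a sample tube out of the cooled magazine by its flap lever

## Task

Push the safety stop of the cooled tube magazine fully home, so that its post comes out from under the lever, then press the rubber-padded long end of the lever right down so that the heavy flap rises and the tube rolls out into the catch tray, and let the lever come back up so that the flap falls shut. Use the lever only: do not touch the flap or the tube, do not pick anything up, and leave everything else on the bench where it stands.

Things in the scene. Friction and masses are not known exactly. Their poses are not given: they have to be found in the camera images.
- magazine: Fixed white box 142 x 114 mm, 132 high, on an 8 mm base plate; place and yaw vary. Its ramp leaves to -y into an aluminium catch tray (end wall y -163 mm, 58 mm high). Origin: on the bench under the flap's hinge, mid-width; x across the ramp (lever and stop on the -x side, towards the robot), y up the ramp, z up; offsets here use this frame. Base plate: x -200 to 75, y -190 to 205 mm.
- lever_pad (a point): Middle of the top of the rubber pad (34 mm in x, 40 in y) on the lever's long end; moves with it. The lever, a steel bar 20 mm wide, 8 thick, lies along y at x = -90 mm; pivot at y 22, z 76 mm; pad 152 mm from it towards +y. Pad top about 114 mm high at rest, 54 pressed right down, at y 170 mm. Pressing takes 3 to 8 N with the stop away; the flap's weight returns the lever when let go.
- lever (a joint): Angle of the lever, rad: 0 at rest (long end up), 0.40 pressed right down against its limit. With the stop's post under it the lever moves only about 0.05.
- push_plate (a point): Middle of the -x face, 60 mm above the bench, of the safety stop's upright steel push plate (44 mm wide in y, 6 thick, 20 to 90 mm high); at x -166, y 135 mm while the stop blocks the lever. Push this face towards +x: it slides the stop and its post (24 x 30 mm, 91 mm high) out from under the lever.
- stop (a joint): Travel of the safety stop, m: 0 (blocking the lever) to 0.035 (fully home, lever free), growing as the plate is pushed towards +x. It takes about 2 to 3 N and stays where it is left.
- flap_mid (a point): Middle of the outer face of the heavy steel flap (about 0.9 kg, 116 mm wide, 80 long, 10 thick) that closes the ramp. Hinged along x at y 0, z 110 mm; slopes out and down towards -y. A steel pin with a roller on its -x side lies over the lever's short end. Not to be touched.
- flap (a joint): Angle of the flap, rad: 0 shut, about 0.65 when the lever is right down. The tube can pass from about 0.5.
- tube_mid (a point): Centre of the capped plastic sample tube (30 mm in diameter, 112 mm long, 55 g) that lies across the ramp behind the flap and rolls down the ramp into the tray within a second when the flap is up. Not to be touched.
- tray_end (a point): A point in the tray near its end wall, at x = 0, y = -145 mm, z = 45 mm; the tube's centre comes to rest within 15 mm of it.
- petri_dish: Bystander: closed round clear dish, 90 mm in diameter, 15 mm high. Origin: centre of its underside.
- jar: Bystander: amber jar with a white cap, 48 mm in diameter, 65 mm high. Origin: centre of its underside.
- vial: Bystander: small amber jar with a black cap, 32 mm in diameter, 50 mm high. Origin: centre of its underside.
- pipette_a: Bystander: white hand pipette with a grey hook, lying, 250 mm long along its x. Origin: on the bench below its middle.
- pipette_b: Bystander: white hand pipette with a black hook, lying, 250 mm long along its x. Origin: on the bench below its middle.
- tube_rack: Bystander: green tube rack, 200 mm by 70 mm, 64 mm high, with two small tubes up to 97 mm high. Origin: centre of its underside.
- tip_box: Bystander: blue box with a clear lid, 85 mm by 120 mm, 83 mm high. Origin: centre of its underside.
- wash_bottle: Bystander: white plastic bottle with a red cap, 72 mm in diameter, 165 mm high. Origin: centre of its underside.

How it is judged:
By the outcome, as a careful person would: the job done as asked, in the order asked, and still so for the second after the job is handed in, with the robot touching nothing.
It also fails if it takes over 58 s, if anything falls off the work surface, if the arm or the gripper's body presses on something with over 40 N, if the wrist force passes 120 N, or if a joint passes its speed limit or range.

## Robot

A 6-joint arm with a two-finger parallel gripper is mounted at the origin on the work surface. World frame = base frame: x ahead of the robot, y to its left, z up, the work surface at z = 0. Lengths are in mm, angles in rad, forces in N, time in s.
With the tool pointing down it reaches from about 325 to 900 mm from the base axis. Payload 3.5 kg.
Tool frame: the origin (TCP) lies midway between the tips of the shut fingers; the grasp point (between the pads) lies 19 mm behind it; z points along the fingers, x is the direction in which the jaws open and shut, and the axes are right-handed (so a half turn about z gives the same grasp; the last joint's range is limited). The gripper opens to 85 mm and grips with 20 to 120 N. Pads are 22 mm wide; open, the fingers measure 114 mm over their backs; the gripper's body (76 mm by 85 mm) begins 54 mm behind the grasp point. The pads swing forward as they close: fully open they stand 13 mm farther back than shut.
Start: joints at [1.227, 0.276, -0.026, 1.268, 0, 1.467], TCP at [149.056, 606.963, 231.313] pointing down, gripper open.
Joint ranges: [-3.12, 3.12], [-0.85, 1.88], [-1.08, 1.24], [-1.95, 2.15], [-1.57, 1.53], [-3.14, 3.14]. Speed limits (rad/s): [2.57, 2.57, 3.14, 3.14, 3.14, 3.14].

## Interface

Orientations are given as a unit quaternion [x, y, z, w].
In Python, from bench import r, vision gives the robot as it stands.
- The arm moves only by the shell command python3 -m jog 'ROWS' [OPENING]. ROWS is JSON, a list of rows, each an object of numbers: "tx", "ty", "tz": the shift along the tool's x, y, z in mm; "turn": the turn about the tool's z in degrees. A call has 1 to 20 rows; each row is the pose to reach, as a shift and turn from the pose commanded when the call began, along the tool's axes at that moment; what a row does not reach only later rows make up. A row lasts 1/10 s, in which the tool goes at most 50 mm and 8.59 degrees, less where a joint would pass 70% of its speed; a pose out of reach is approached as far as the arm can. A call with a gripper value outside its range is refused whole. OPENING is the closure, from 0 (fully open) to 1 (shut), set as the call begins (- or left out, the last holds). The fingers move at their own pace and stop on an object; the grip force is fixed at half the most. Time passes only in rows, so rows that repeat a pose let the fingers close. It gives the time, the measured TCP pose, the force and the opening at its end, in the units of the state.
- r.get_obs(): the state, without advancing time (a new reading comes with each control period).
- vision.camera(name): name is "scene" or "top" or "wrist"; returns a dict with "image" (400x640x3 uint8, red, green, blue), "fx", "fy", "cx", "cy" (pixels), "rvec" (rotation vector, rad) and "tvec" (3), from world to camera coordinates, as OpenCV has them. Camera axes: x right, y down, z forward; pixel columns grow to the right and rows downward; lengths in mm; the calibration is good to about 2 mm. The wrist camera is an equidistant fisheye: a pixel r from the principal point sees the ray r / f radians off the axis. A picture is of the moment at which its call begins. There is no depth.
- r.job_done(): hands the job in, once; it reports no verdict.
Trained networks look in a picture, given as the dict that the camera call returned (one of the last four; its "shot" number tells which), for a name from the list of things; names that differ only in an ending like _2 or _b are one class to them, and where a whole thing is asked for, a point or a joint stands for the part that bears it (a point fixed in the world has none). Each returns a list of dicts, best first, with "confidence" (0 to 1); they miss things now and then, are a little off and sometimes report something else, mostly with a low value. They report only what shows in the picture. A call takes as long as a camera call.
- vision.silhouettes(picture, name): "pixels" (400x640 bool, what is visible of it) and "box" ([left, top, width, height] in pixels, round what is visible of it).
The state is a dict: "time": time; "joints": joint angles; "qvel": joint speeds; "joint_efforts": joint torques, N m; "tool_pos": TCP position; "eef_rot": TCP orientation; "contact_force": force on the tool from outside, world axes, zero at the start; "moment": the same for the moment, N m; "grip_width": finger opening in mm.
Only numpy, scipy, OpenCV 4.12 (cv2) and the standard library are available. Lean on these libraries where they do the work, as an engineer would, in place of code of your own. Each camera call takes 0.05 s, during which the arm holds its last target.

## Working session

There is one attempt and no reset: what is moved stays moved. The work goes in short steps, Python scripts to look and compute and a shell command to move; the robot and the scene stay as the last step left them, time stands still between calls to the robot, and variables do not carry over. Pictures are saved under pics/ and viewed, and the job is handed in when it is done.

```bash
mkdir -p pics; ls; python3 - <<'E'
from bench import r, vision
import cv2
o=r.get_obs();print({k:o[k] for k in('time','tool_pos','eef_rot','grip_width','contact_force')})
for n in("scene","top"):
    c=vision.camera(n);cv2.imwrite(f'pics/{n}0.png',c['image'][:,:,::-1])
    print(n,c['fx'],c['cx'],c['cy'],c['rvec'],c['tvec'])
    for k in("magazine","lever_pad","push_plate","flap_mid","tube_mid"):
        for d in vision.silhouettes(c,k)[:2]: print(n,k,round(d['confidence'],2),d['box'])
E
```

```text
pics
{'time': 0.0, 'tool_pos': array([148.80475833, 606.22468277, 230.15879742]), 'eef_rot': array([ 7.86922344e-01,  6.17051055e-01, -9.33371726e-04,  5.90820016e-04]), 'grip_width': 85.60444982910876, 'contact_force': array([ 0.15366612, -0.06552016,  0.24733317])}
scene 474.0287094557068 318.9484272826904 200.8650836401978 [ 1.82779558  1.39386112 -0.7326508 ] [-128.98719626 -261.20245265 1866.83315307]
scene magazine 0.84 [256.8, 185.5, 154.2, 86.2]
scene magazine 0.31 [159.6, 180.4, 34.9, 45.0]
scene lever_pad 0.67 [309.9, 183.4, 82.9, 28.8]
scene push_plate 0.55 [361.4, 181.0, 18.9, 31.9]
scene flap_mid 0.65 [308.9, 201.5, 23.1, 44.7]
scene tube_mid 0.39 [323.3, 233.6, 11.8, 10.5]
top 412.52577357426327 320.6050036856579 194.30709718965102 [ 2.18162126 -2.20263777  0.07147884] [ -13.41801395  594.91614297 1157.985325  ]
top magazine 0.92 [241.6, 128.5, 144.1, 111.7]
top lever_pad 0.98 [242.0, 176.1, 91.1, 22.8]
top push_plate 0.8 [253.5, 168.4, 21.5, 49.5]
top push_plate 0.74 [137.2, 246.1, 43.6, 29.1]
top flap_mid 0.61 [318.0, 136.5, 18.7, 63.7]
```

View pics/scene0.png

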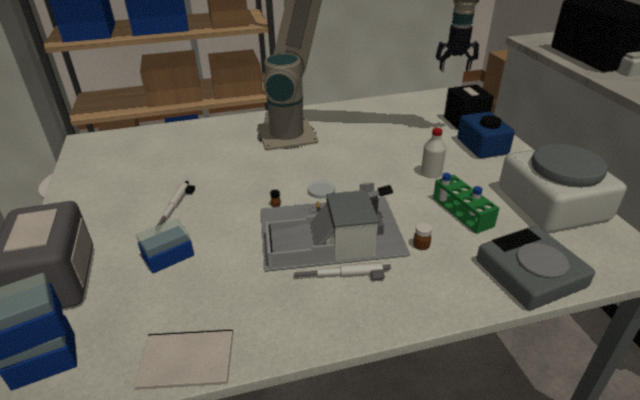

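View pics/top0.png

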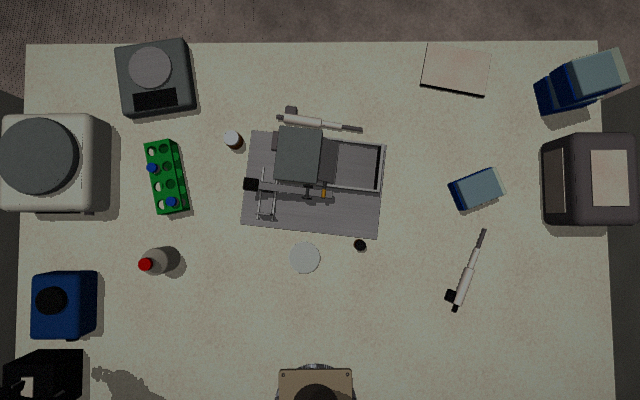

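```bash
python3 - <<'E'
import cv2
a=cv2.imread('pics/top0.png')[90:280,220:400];cv2.imwrite('pics/top0z.png',cv2.resize(a,None,fx=4,fy=3.15*4/3.15*0.78,interpolation=cv2.INTER_CUBIC) if 0 else cv2.resize(a,(568,600),interpolation=cv2.INTER_CUBIC))
E
```

```text
(no output)
```

View pics/top0z.png

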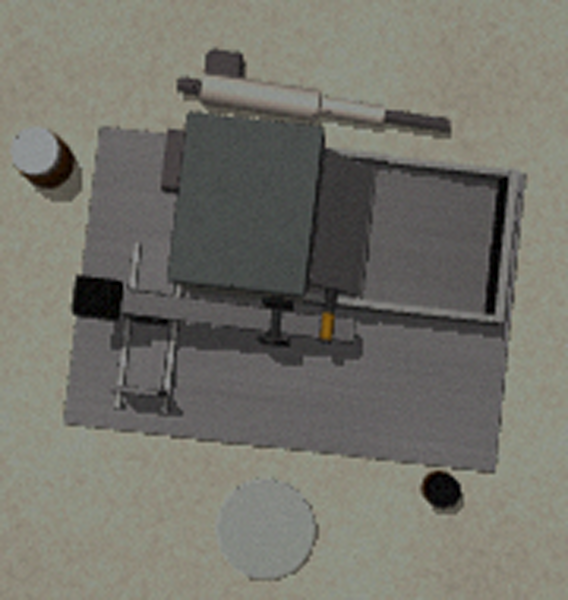

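```bash
cat > h.py <<'E'
import numpy as np,cv2
from scipy.optimize import least_squares
from bench import r,vision
def proj(c,P):
    K=np.array([[c['fx'],0,c['cx']],[0,c['fy'],c['cy']],[0,0,1.]])
    return cv2.projectPoints(np.asarray(P,float).reshape(-1,3),np.array(c['rvec'],float),np.array(c['tvec'],float),K,None)[0].reshape(-1,2)
def m2w(p,P):
    P=np.asarray(P,float).reshape(-1,3);c,s=np.cos(p[2]),np.sin(p[2])
    return P@np.array([[c,-s,0],[s,c,0],[0,0,1]]).T+[p[0],p[1],0]
E
python3 - <<'E'
from h import *
c=vision.camera('top')
M=[[75,205,8],[-200,205,8],[-200,-190,8],[-90,170,114]]
u=np.array([[100,127],[65,424],[495,471],[97,297]])/3.157+[220,90]
f=lambda p:(proj(c,m2w(p,M))-u).ravel()
s=least_squares(f,[500,0,0.]);p=s.x;print(p,f(p).reshape(-1,2).round(1))
np.save('p.npy',p)
img=c['image'][:,:,::-1].copy()
T={'pad':[-90,170,114],'plate':[-166,135,60],'hinge':[0,0,110],'tray':[0,-145,45]}
o=r.get_obs();print(cv2.Rodrigues(np.zeros(3))[0][0,0])
from scipy.spatial.transform import Rotation as R
print(R.from_quat(o['eef_rot']).as_matrix().round(3), o['time'])
for k,v in T.items(): print(k,m2w(p,v).round(1),proj(c,m2w(p,v)).round(1))
sc=vision.camera('scene');im=sc['image'][:,:,::-1].copy()
V=M+list(T.values())+[[-166,113,90],[-166,157,90],[75,-190,8]]
def dr(im,c,roi,n):
    im=cv2.resize(im[roi[1]:roi[3],roi[0]:roi[2]],None,fx=3.8,fy=3.8,interpolation=2)
    for q in (proj(c,m2w(p,V))-roi[:2])*3.8: cv2.circle(im,tuple(int(x) for x in q),3,(0,0,255),1)
    cv2.imwrite(n,im)
dr(img,c,[230,110,400,265],'pics/t1.png');dr(im,sc,[250,165,420,290],'pics/s1.png')
E
```

```text
[ 6.86018770e+02 -1.52640091e+01 -1.18745096e-01] [[-0.1 -0.4]
 [-0.5 -0. ]
 [ 0.6  0.1]
 [-0.   0.3]]
1.0
[[ 0.238  0.971  0.   ]
 [ 0.971 -0.238  0.   ]
 [ 0.     0.    -1.   ]] 0.65
pad [[616.8 164.2 114. ]] [[250.7 184.3]]
plate [[537.2 138.5  60. ]] [[263.4 214.9]]
hinge [[686.  -15.3 110. ]] [[318.9 157.7]]
tray [[ 668.8 -159.2   45. ]] [[370.4 166.8]]
```

View pics/t1.png

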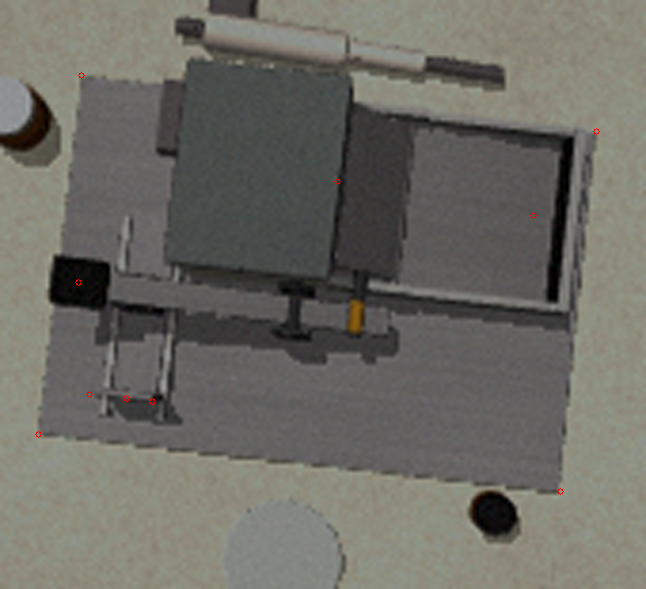

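View pics/s1.png

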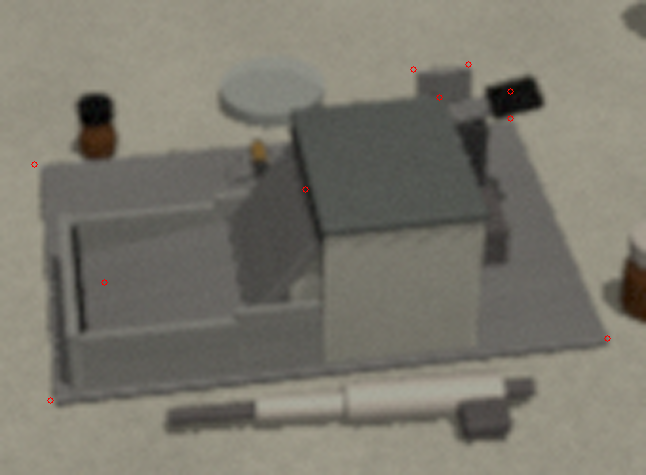

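```bash
python3 - <<'E'
from h import *
p=np.load('p.npy');A=np.array([[.238,.971,0],[.971,-.238,0],[0,0,-1]])
for m in ([-220,135,231],[-90,178,130]):
    w=m2w(p,m)[0];print(m,w,A.T@(w-[149,607,231.3]), 'yaw',np.degrees(p[2]))
c=vision.camera('top')
for k in('wash_bottle','push_plate','petri_dish','vial'):
    for d in vision.silhouettes(c,k)[:2]:
        v,u=np.nonzero(d['pixels']);print(k,d['confidence'],d['box'],u.mean(),v.mean())
R=cv2.Rodrigues(np.array(c['rvec']))[0]
def back(u,v,z):
    ray=R.T@np.array([(u-c['cx'])/c['fx'],(v-c['cy'])/c['fy'],1]);C=-R.T@np.array(c['tvec']);return C+ray*(z-C[2])/ray[2]
print('bottle top',back(148,265,165),'plate',back(230+106/3.8,110+397/3.8,90),back(230+163/3.8,110+400/3.8,90))
E
```

```text
[-220, 135, 231] [483.5609336 144.8479034 231.       ] [-3.69124184e+02  4.34850866e+02  3.00000000e-01] yaw -6.803592866879797
[-90, 178, 130] [617.73953225 172.14449044 130.        ] [-310.68469111  558.64169709  101.3       ] yaw -6.803592866879797
wash_bottle 0.84 [137.6, 244.7, 42.7, 30.3] 158.96101159114858 260.4710221285564
push_plate 0.87 [253.5, 167.2, 21.1, 51.1] 266.8036363636364 194.2890909090909
petri_dish 0.77 [290.8, 243.9, 29.2, 30.0] 303.7260458839406 257.4399460188934
petri_dish 0.58 [316.5, 137.5, 19.3, 65.4] 327.9789621318373 161.6241234221599
bottle top [415.18732092 408.7005392  165.        ] plate [538.04743248 148.98648568  90.        ] [535.5575629  108.99505593  90.        ]
```

```bash
python3 -m jog '[{"tx":-8,"ty":10,"tz":0,"turn":0},{"tx":-24,"ty":28,"tz":0,"turn":-1},{"tx":-48,"ty":56,"tz":0,"turn":-1},{"tx":-74,"ty":87,"tz":0,"turn":-2},{"tx":-100,"ty":118,"tz":0,"turn":-2},{"tx":-126,"ty":148,"tz":0,"turn":-3},{"tx":-152,"ty":179,"tz":0,"turn":-3},{"tx":-178,"ty":210,"tz":0,"turn":-4},{"tx":-204,"ty":240,"tz":0,"turn":-4},{"tx":-230,"ty":271,"tz":0,"turn":-5},{"tx":-256,"ty":302,"tz":0,"turn":-5},{"tx":-282,"ty":332,"tz":0,"turn":-6},{"tx":-308,"ty":363,"tz":0,"turn":-6},{"tx":-334,"ty":394,"tz":0,"turn":-7},{"tx":-354,"ty":417,"tz":0,"turn":-7},{"tx":-366,"ty":431,"tz":0,"turn":-7},{"tx":-369,"ty":435,"tz":0,"turn":-7},{"tx":-369,"ty":435,"tz":0,"turn":-7}]' 1
python3 - <<'E'
from h import *
from scipy.spatial.transform import Rotation as R
c=vision.camera('wrist');cv2.imwrite('pics/w1.png',c['image'][:,:,::-1])
c=vision.camera('top');cv2.imwrite('pics/t2.png',cv2.resize(c['image'][110:265,200:400,::-1],None,fx=3.8,fy=3.8,interpolation=2))
o=r.get_obs();print(o['time'],o['tool_pos'],o['contact_force'],o['grip_width'],R.from_quat(o['eef_rot']).as_matrix().round(3))
E
```

```text
time: 2.75
tool_pos: [483.4, 144.2, 231.3]
eef_rot: [0.748, 0.663, -0.0, -0.0]
contact_force: [0.5, 0.1, -0.3]
grip_width: -0.3
2.85 [482.73062512 145.23549979 231.22037618] [ 0.13138827 -0.19928915 -0.93203507] 0.0472314863703024 [[ 0.118  0.993 -0.001]
 [ 0.993 -0.118  0.   ]
 [ 0.    -0.001 -1.   ]]
```

View pics/w1.png

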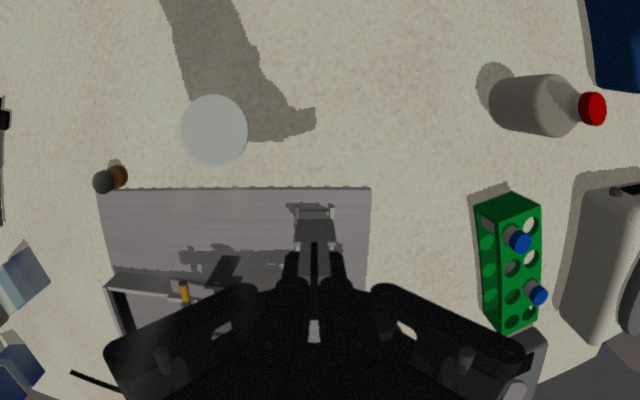

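View pics/t2.png

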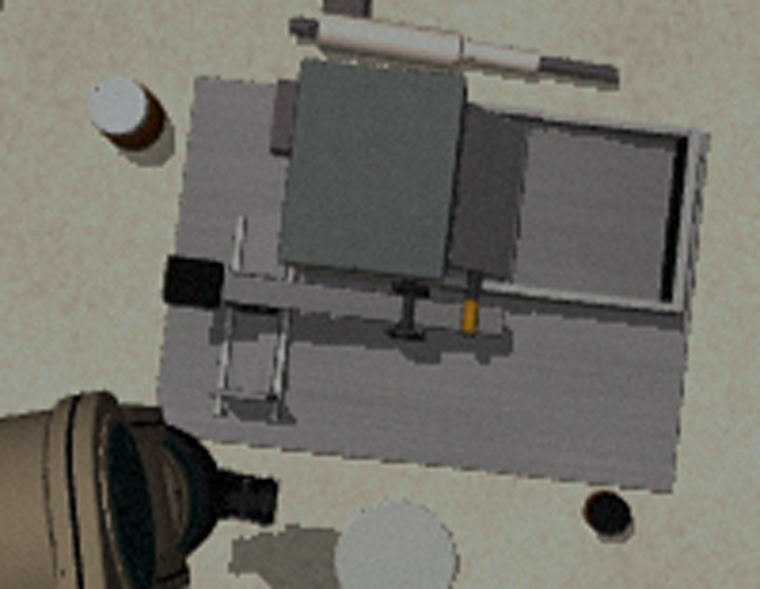

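```bash
cat >> h.py <<'E'
def fish(c,P):
    R=cv2.Rodrigues(np.array(c['rvec'],float))[0];X=np.asarray(P,float).reshape(-1,3)@R.T+np.array(c['tvec'])
    h=np.hypot(X[:,0],X[:,1]);t=np.arctan2(h,X[:,2])
    return np.c_[c['cx']+c['fx']*t*X[:,0]/h,c['cy']+c['fy']*t*X[:,1]/h]
E
python3 - <<'E'
from h import *
p=np.load('p.npy');c=vision.camera('wrist')
print('cam',(-cv2.Rodrigues(np.array(c['rvec']))[0].T@np.array(c['tvec'])).round())
V=[[-200,205,8],[-200,-190,8],[-166,113,90],[-166,157,90],[-166,113,20],[-166,157,20]]
q=fish(c,m2w(p,V));print(q.round())
im=cv2.resize(c['image'][150:350,80:400,::-1],None,fx=2.5,fy=2.5,interpolation=2)
for a in (q-[80,150])*2.5: cv2.circle(im,tuple(int(x) for x in a),4,(0,0,255),1)
cv2.imwrite('pics/w2.png',im)
E
```

```text
cam [410. 153. 374.]
[[371. 189.]
 [ 94. 191.]
 [292. 242.]
 [336. 242.]
 [296. 219.]
 [332. 219.]]
```

View pics/w2.png

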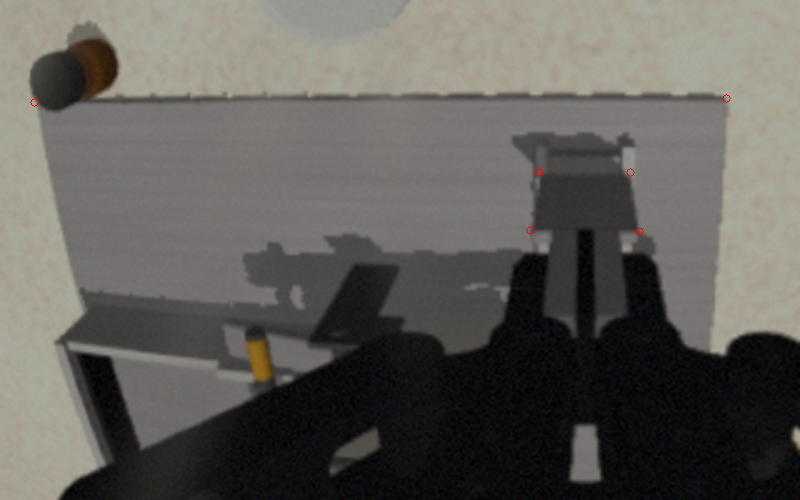

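```bash
python3 -m jog '[{"tz":10},{"tz":30},{"tz":60},{"tz":90},{"tz":120},{"tz":150},{"tz":165},{"tz":171},{"tz":171,"ty":10},{"tz":171,"ty":22},{"tz":171,"ty":30},{"tz":171,"ty":34},{"tz":171,"ty":37}]'
python3 - <<'E'
from h import *
p=np.load('p.npy');c=vision.camera('top')
cv2.imwrite('pics/t3.png',cv2.resize(c['image'][110:265,200:400,::-1],None,fx=3.8,fy=3.8,interpolation=2))
o=r.get_obs();print(o['joints'],o['contact_force'])
R=cv2.Rodrigues(np.array(c['rvec']))[0]
def back(u,v,z):
    ray=R.T@np.array([(u-c['cx'])/c['fx'],(v-c['cy'])/c['fy'],1]);C=-R.T@np.array(c['tvec']);return C+ray*(z-C[2])/ray[2]
a=p[2];
for q in([302,60],[280,262],[466,74],[443,278],[273,80],[273,153]):
  for z in (132,140):
    w=back(200+q[0]/3.8,110+q[1]/3.8,z)[:2]-p[:2];print(q,z,np.array([[np.cos(a),np.sin(a)],[-np.sin(a),np.cos(a)]])@w)
E
```

```text
[ 1.64527406e-01  6.22963614e-02 -2.82624862e-01  1.22619869e+00
  2.07352552e-04  2.81754888e-01] [-0.50604784 -1.52128051 -0.03336579]
[302, 60] 132 [ 68.66041152 110.76944031]
[302, 60] 140 [ 66.9180127  109.79567462]
[280, 262] 132 [-70.87955171 109.6599583 ]
[280, 262] 140 [-71.56912417 108.69456363]
[466, 74] 132 [71.32872573 -1.8508097 ]
[466, 74] 140 [69.56619454 -1.97485775]
[443, 278] 132 [-69.63689936  -1.53619412]
[443, 278] 140 [-70.33584761  -1.66261594]
[273, 80] 132 [ 52.73498057 128.88285092]
[273, 80] 140 [ 51.11273883 127.7724199 ]
[273, 153] 132 [  2.73140614 123.04165441]
[273, 153] 140 [  1.48644041 121.9752951 ]invalid input at $[0]: expected keys tx, ty, tz, turn
```

View pics/t3.png

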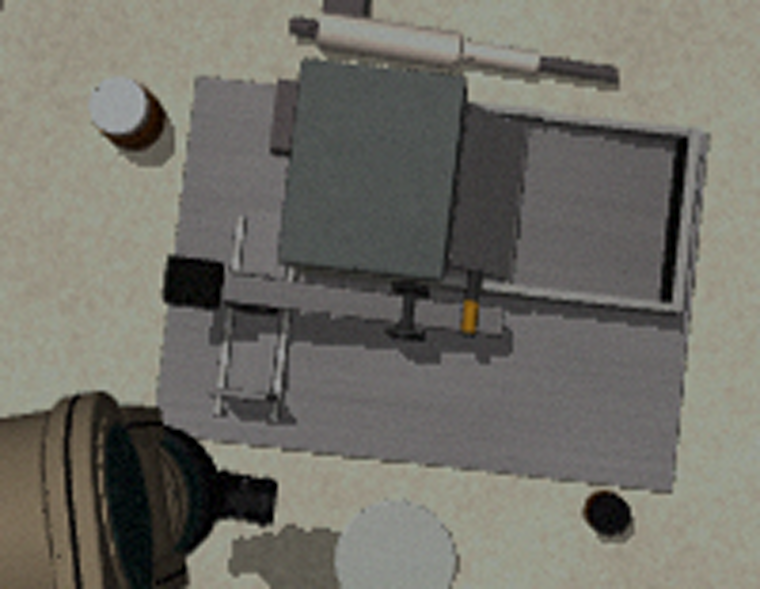

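```bash
python3 -m jog '[{"tx":0,"ty":0,"tz":10,"turn":0},{"tx":0,"ty":0,"tz":30,"turn":0},{"tx":0,"ty":0,"tz":60,"turn":0},{"tx":0,"ty":0,"tz":90,"turn":0},{"tx":0,"ty":0,"tz":120,"turn":0},{"tx":0,"ty":0,"tz":150,"turn":0},{"tx":0,"ty":0,"tz":165,"turn":0},{"tx":0,"ty":0,"tz":171,"turn":0},{"tx":0,"ty":10,"tz":171,"turn":0},{"tx":0,"ty":22,"tz":171,"turn":0},{"tx":0,"ty":30,"tz":171,"turn":0},{"tx":0,"ty":34,"tz":171,"turn":0},{"tx":0,"ty":37,"tz":171,"turn":0},{"tx":0,"ty":37,"tz":171,"turn":0}]'
python3 - <<'E'
from h import *
c=vision.camera('wrist')
cv2.imwrite('pics/w3.png',c['image'][:,:,::-1])
E
```

```text
time: 4.35
tool_pos: [521.0, 140.4, 60.7]
eef_rot: [0.748, 0.664, 0.0, 0.0]
contact_force: [0.3, 0.4, -0.2]
grip_width: 0.1
```

View pics/w3.png

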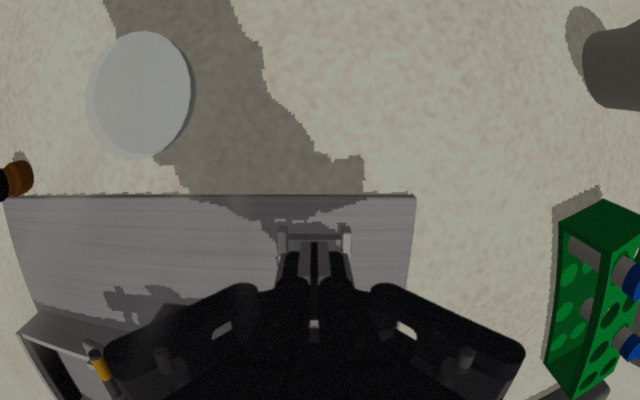

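```bash
python3 -m jog '[{"tx":0,"ty":3,"tz":0,"turn":0},{"tx":0,"ty":6,"tz":0,"turn":0},{"tx":0,"ty":9,"tz":0,"turn":0},{"tx":0,"ty":12,"tz":0,"turn":0},{"tx":0,"ty":15,"tz":0,"turn":0},{"tx":0,"ty":18,"tz":0,"turn":0},{"tx":0,"ty":21,"tz":0,"turn":0}]'
python3 -m jog '[{"tx":0,"ty":3,"tz":0,"turn":0},{"tx":0,"ty":6,"tz":0,"turn":0},{"tx":0,"ty":9,"tz":0,"turn":0},{"tx":0,"ty":12,"tz":0,"turn":0},{"tx":0,"ty":14,"tz":0,"turn":0},{"tx":0,"ty":15,"tz":0,"turn":0}]'
python3 - <<'E'
from h import *
c=vision.camera('top')
cv2.imwrite('pics/t4.png',cv2.resize(c['image'][110:265,200:400,::-1],None,fx=3.8,fy=3.8,interpolation=2))
E
```

```text
time: 5.1
tool_pos: [541.1, 137.9, 60.2]
eef_rot: [0.748, 0.664, -0.0, -0.0]
contact_force: [-2.2, 0.6, 0.9]
grip_width: 0.0
time: 5.7
tool_pos: [556.2, 136.1, 60.2]
eef_rot: [0.748, 0.664, -0.0, 0.0]
contact_force: [-2.1, -1.1, 0.3]
grip_width: 0.2
```

View pics/t4.png

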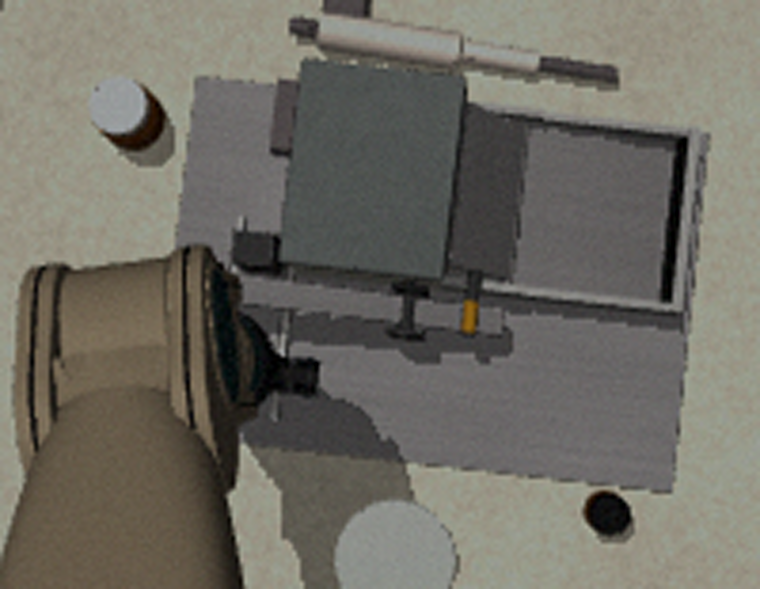

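```bash
python3 -m jog '[{"tx":0,"ty":1,"tz":0,"turn":0},{"tx":0,"ty":2,"tz":0,"turn":0},{"tx":0,"ty":3,"tz":0,"turn":0},{"tx":0,"ty":4,"tz":0,"turn":0}]'
python3 -m jog '[{"tx":0,"ty":1,"tz":0,"turn":0},{"tx":0,"ty":2,"tz":0,"turn":0}]'
```

```text
time: 6.15
tool_pos: [559.9, 135.7, 60.2]
eef_rot: [0.748, 0.664, -0.0, -0.0]
contact_force: [-2.5, -0.2, 0.2]
grip_width: 0.4
time: 6.35
tool_pos: [560.9, 135.6, 60.2]
eef_rot: [0.748, 0.664, -0.001, -0.001]
contact_force: [-6.0, -0.6, 3.7]
grip_width: 0.1
```

```bash
python3 -m jog '[{"tx":0,"ty":1,"tz":0,"turn":0},{"tx":0,"ty":1,"tz":0,"turn":0}]'
python3 -m jog '[{"tx":0,"ty":1,"tz":0,"turn":0},{"tx":0,"ty":1,"tz":0,"turn":0}]'
```

```text
time: 6.55
tool_pos: [560.9, 135.5, 60.2]
eef_rot: [0.748, 0.664, -0.001, -0.001]
contact_force: [-6.2, -0.8, 5.0]
grip_width: 0.1
time: 6.75
tool_pos: [560.8, 135.6, 60.2]
eef_rot: [0.748, 0.664, -0.002, -0.002]
contact_force: [-8.8, 1.4, 6.6]
grip_width: -0.1
```

```bash
python3 -m jog '[{"tx":0,"ty":-4,"tz":0,"turn":0},{"tx":0,"ty":-12,"tz":0,"turn":0},{"tx":0,"ty":-24,"tz":0,"turn":0},{"tx":0,"ty":-34,"tz":0,"turn":0},{"tx":0,"ty":-36,"tz":-10,"turn":0},{"tx":0,"ty":-36,"tz":-35,"turn":0},{"tx":0,"ty":-36,"tz":-65,"turn":0},{"tx":0,"ty":-36,"tz":-90,"turn":0},{"tx":0,"ty":-36,"tz":-105,"turn":0},{"tx":0,"ty":-36,"tz":-110,"turn":0}]'
python3 - <<'E'
from h import *
p=np.load('p.npy')
o=r.get_obs();c=vision.camera('wrist')
V=[[-200,205,8],[-131,113,90],[-131,157,90],[-166,113,90],[-166,157,90],[-90,170,114],[-107,190,114],[-73,190,114],[-107,150,114]]
im=cv2.resize(c['image'][150:350,200:460,::-1],None,fx=3,fy=3,interpolation=2)
for a in (fish(c,m2w(p,V))-[200,150])*3: cv2.circle(im,tuple(int(x) for x in a),4,(0,0,255),1)
cv2.imwrite('pics/w4.png',im);print(o['tool_pos'],o['joints'])
E
```

```text
time: 7.75
tool_pos: [530.1, 139.9, 173.5]
eef_rot: [0.748, 0.664, 0.002, 0.002]
contact_force: [0.8, 0.4, -0.1]
grip_width: 0.1
[530.09528782 139.86076936 173.51368739] [ 1.40074780e-01  1.75443915e-01 -2.79904317e-01  1.10972628e+00
 -6.69264849e-05  2.58612547e-01]
```

View pics/w4.png

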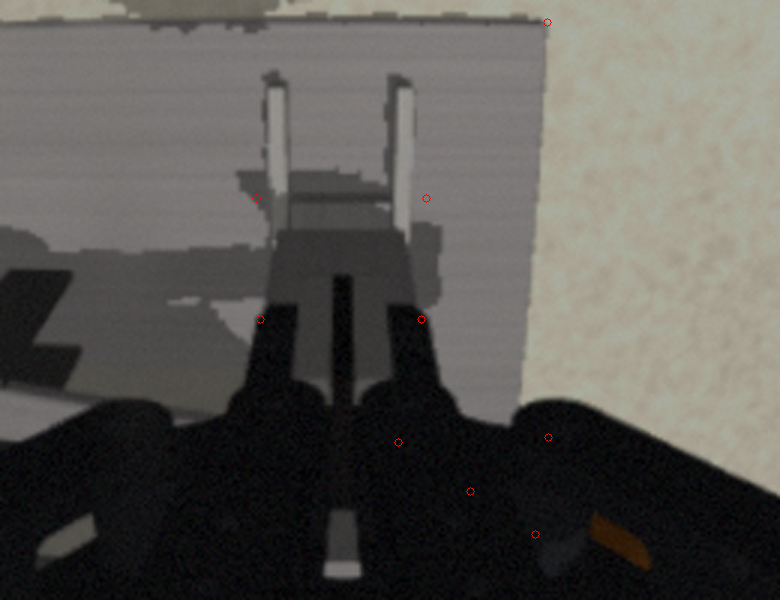

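```bash
python3 -m jog '[{"tx":3,"ty":5,"tz":0,"turn":6},{"tx":6,"ty":12,"tz":0,"turn":14},{"tx":10,"ty":20,"tz":0,"turn":22},{"tx":15,"ty":30,"tz":0,"turn":30},{"tx":20,"ty":40,"tz":0,"turn":38},{"tx":25,"ty":50,"tz":0,"turn":46},{"tx":30,"ty":60,"tz":0,"turn":54},{"tx":35,"ty":70,"tz":0,"turn":62},{"tx":39,"ty":78,"tz":0,"turn":70},{"tx":42,"ty":83,"tz":0,"turn":78},{"tx":43,"ty":85,"tz":0,"turn":85},{"tx":43,"ty":85,"tz":0,"turn":90},{"tx":43,"ty":85,"tz":10,"turn":90},{"tx":43,"ty":85,"tz":25,"turn":90},{"tx":43,"ty":85,"tz":37,"turn":90},{"tx":43,"ty":85,"tz":40,"turn":90},{"tx":43,"ty":85,"tz":40,"turn":90}]'
python3 - <<'E'
from h import *
p=np.load('p.npy');a=p[2]
o=r.get_obs();w=o['tool_pos'][:2]-p[:2];print(o['tool_pos'],o['joints'],np.array([[np.cos(a),np.sin(a)],[-np.sin(a),np.cos(a)]])@w)
c=vision.camera('wrist');cv2.imwrite('pics/w5.png',c['image'][:,:,::-1])
c=vision.camera('scene');cv2.imwrite('pics/s5.png',cv2.resize(c['image'][80:290,250:420,::-1],None,fx=2.8,fy=2.8,interpolation=2))
E
```

```text
time: 9.5
tool_pos: [616.5, 171.9, 128.6]
eef_rot: [0.998, -0.059, -0.001, 0.0]
contact_force: [0.0, -0.6, 0.4]
grip_width: 0.1
[616.48971039 171.94265285 128.58129397] [ 1.71056662e-01  3.71551974e-01 -1.19790551e-01  1.08248143e+00
 -2.72071769e-05  1.86006120e+00] [-91.21710978 177.65152204]
```

View pics/w5.png

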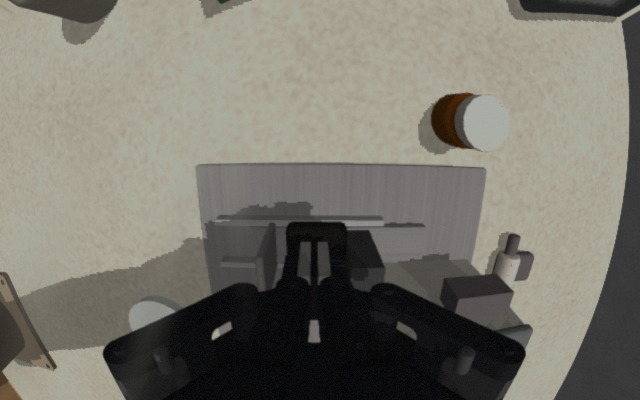

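View pics/s5.png

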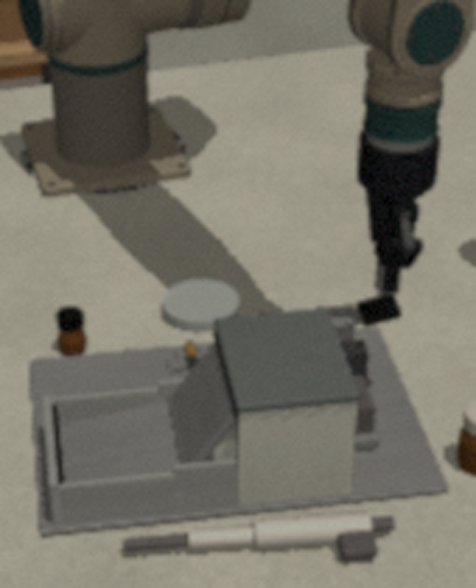

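```bash
python3 -m jog '[{"tx":0,"ty":0,"tz":6,"turn":0},{"tx":0,"ty":0,"tz":12,"turn":0},{"tx":0,"ty":0,"tz":16,"turn":0},{"tx":0,"ty":0,"tz":20,"turn":0},{"tx":0,"ty":0,"tz":25,"turn":0},{"tx":0,"ty":0,"tz":30,"turn":0},{"tx":0,"ty":0,"tz":30,"turn":0}]'
```

```text
time: 10.3
tool_pos: [617.7, 172.2, 99.7]
eef_rot: [0.998, -0.059, 0.0, 0.0]
contact_force: [0.3, 0.7, 1.0]
grip_width: -0.1
```

```bash
python3 - <<'E'
from h import *
print(r.get_obs()['contact_force'])
c=vision.camera('wrist');cv2.imwrite('pics/w6.png',cv2.resize(c['image'][150:350,160:480,::-1],None,fx=2.5,fy=2.5,interpolation=2))
c=vision.camera('scene');cv2.imwrite('pics/s6.png',cv2.resize(c['image'][120:270,300:440,::-1],None,fx=4,fy=4,interpolation=2))
E
```

```text
[0.26779674 0.72658794 1.02429944]
```

View pics/w6.png

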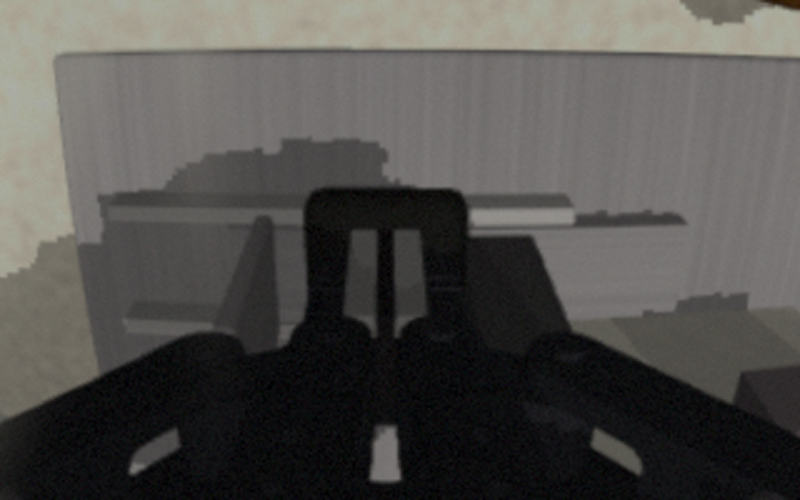

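View pics/s6.png

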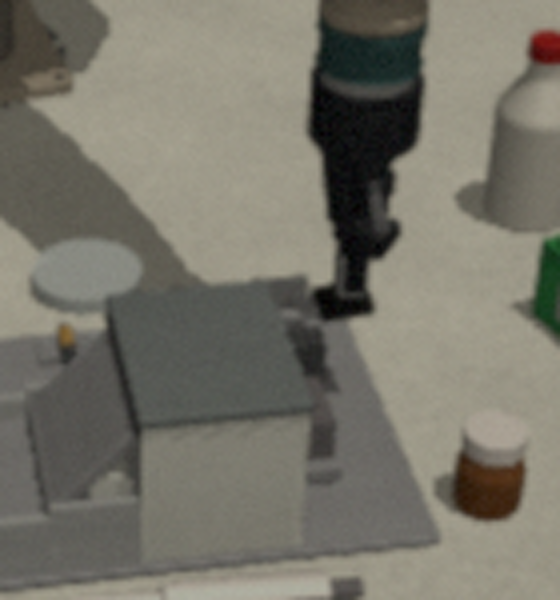

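```bash
python3 -m jog '[{"tx":0,"ty":0,"tz":5,"turn":0},{"tx":0,"ty":0,"tz":10,"turn":0},{"tx":0,"ty":0,"tz":14,"turn":0}]'
python3 -m jog '[{"tx":0,"ty":0,"tz":5,"turn":0},{"tx":0,"ty":0,"tz":10,"turn":0},{"tx":0,"ty":0,"tz":15,"turn":0},{"tx":0,"ty":0,"tz":20,"turn":0},{"tx":0,"ty":0,"tz":25,"turn":0},{"tx":0,"ty":0,"tz":28,"turn":0},{"tx":0,"ty":0,"tz":30,"turn":0},{"tx":0,"ty":0,"tz":30,"turn":0}]'
```

```text
time: 10.7
tool_pos: [618.0, 172.6, 86.2]
eef_rot: [0.998, -0.059, 0.0, -0.001]
contact_force: [-0.1, 2.7, 2.5]
grip_width: -0.2
time: 11.5
tool_pos: [617.8, 171.5, 56.1]
eef_rot: [0.998, -0.059, 0.0, 0.001]
contact_force: [1.6, 0.5, 4.0]
grip_width: -0.0
```

Now creep to the limit.

```bash
python3 -m jog '[{"tx":0,"ty":0,"tz":1,"turn":0},{"tx":0,"ty":0,"tz":2,"turn":0},{"tx":0,"ty":0,"tz":3,"turn":0},{"tx":0,"ty":0,"tz":3,"turn":0}]'
python3 -m jog '[{"tx":0,"ty":0,"tz":1,"turn":0},{"tx":0,"ty":0,"tz":2,"turn":0},{"tx":0,"ty":0,"tz":2,"turn":0}]'
python3 - <<'E'
from h import *
c=vision.camera('top');cv2.imwrite('pics/t7.png',cv2.resize(c['image'][110:265,200:400,::-1],None,fx=3.8,fy=3.8,interpolation=2))
c=vision.camera('scene');cv2.imwrite('pics/s7.png',cv2.resize(c['image'][120:290,250:440,::-1],None,fx=3.5,fy=3.5,interpolation=2))
E
```

```text
time: 11.9
tool_pos: [617.8, 171.3, 54.0]
eef_rot: [0.998, -0.06, 0.0, 0.001]
contact_force: [-1.1, -1.0, 8.1]
grip_width: -0.2
time: 12.2
tool_pos: [617.9, 171.3, 53.1]
eef_rot: [0.998, -0.06, 0.0, 0.001]
contact_force: [-2.7, -1.6, 13.0]
grip_width: -0.1
```

View pics/t7.png

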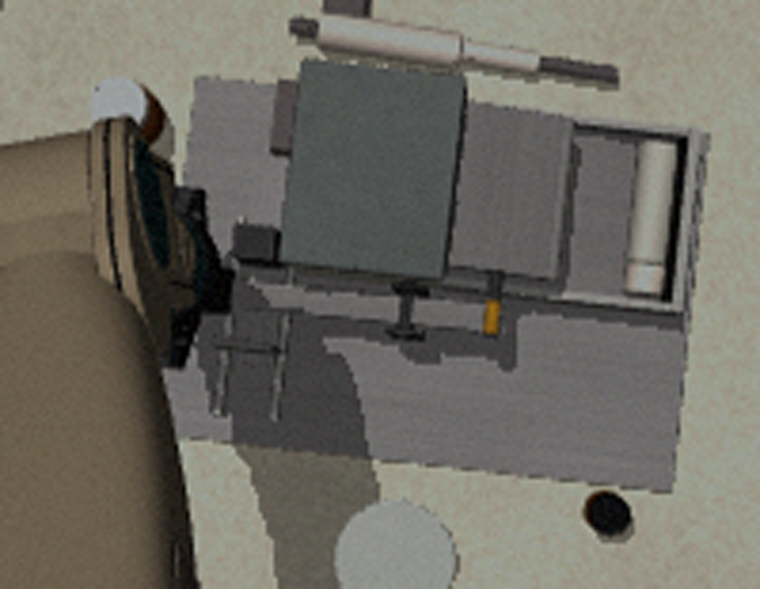

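View pics/s7.png

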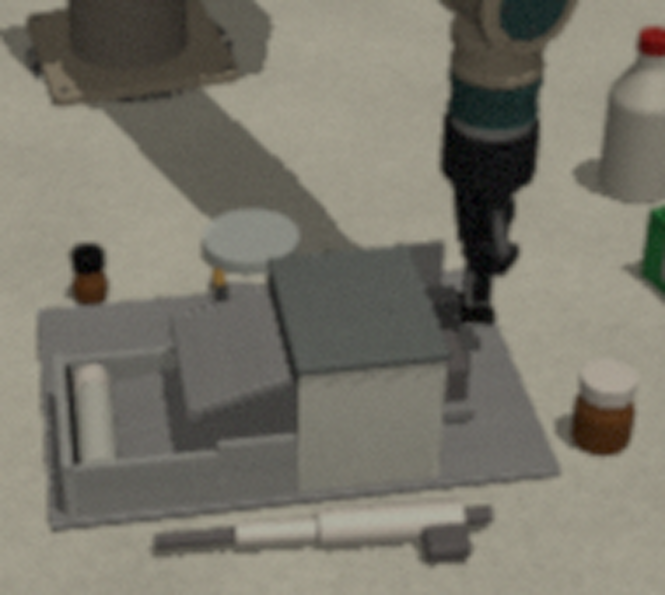

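The flap is up and the tube lies at the end wall (top crop ~(655,215)). The force is rising at the limit. I'll press once more to confirm, then let the lever up gently.

```bash
python3 -m jog '[{"tx":0,"ty":0,"tz":1,"turn":0},{"tx":0,"ty":0,"tz":1,"turn":0},{"tx":0,"ty":0,"tz":1,"turn":0}]'
python3 -m jog '[{"tx":0,"ty":0,"tz":-4,"turn":0},{"tx":0,"ty":0,"tz":-10,"turn":0},{"tx":0,"ty":0,"tz":-16,"turn":0},{"tx":0,"ty":0,"tz":-22,"turn":0},{"tx":0,"ty":0,"tz":-28,"turn":0},{"tx":0,"ty":0,"tz":-34,"turn":0},{"tx":0,"ty":0,"tz":-40,"turn":0},{"tx":0,"ty":0,"tz":-46,"turn":0},{"tx":0,"ty":0,"tz":-52,"turn":0},{"tx":0,"ty":0,"tz":-57,"turn":0},{"tx":0,"ty":0,"tz":-62,"turn":0},{"tx":0,"ty":0,"tz":-67,"turn":0},{"tx":0,"ty":0,"tz":-75,"turn":0},{"tx":0,"ty":0,"tz":-90,"turn":0},{"tx":0,"ty":0,"tz":-110,"turn":0},{"tx":0,"ty":0,"tz":-130,"turn":0},{"tx":0,"ty":0,"tz":-140,"turn":0},{"tx":0,"ty":0,"tz":-144,"turn":0},{"tx":0,"ty":0,"tz":-144,"turn":0},{"tx":0,"ty":0,"tz":-144,"turn":0}]'
python3 - <<'E'
from h import *
p=np.load('p.npy')
c=vision.camera('top');cv2.imwrite('pics/t8.png',cv2.resize(c['image'][110:265,200:400,::-1],None,fx=3.8,fy=3.8,interpolation=2))
for d in vision.silhouettes(c,'tube_mid')[:1]:
    v,u=np.nonzero(d['pixels']);print(d['confidence'],u.mean(),v.mean(),'tray_end',proj(c,m2w(p,[0,-145,45])))
c=vision.camera('scene');cv2.imwrite('pics/s8.png',cv2.resize(c['image'][120:290,250:440,::-1],None,fx=3.5,fy=3.5,interpolation=2))
E
```

```text
time: 12.6
tool_pos: [618.0, 171.2, 52.7]
eef_rot: [0.998, -0.06, 0.001, 0.001]
contact_force: [-3.4, -1.5, 15.6]
grip_width: 0.1
time: 14.6
tool_pos: [617.0, 172.1, 193.4]
eef_rot: [0.998, -0.059, -0.001, 0.0]
contact_force: [-1.3, 0.1, -0.1]
grip_width: 0.2
0.55 370.7692307692308 167.03846153846155 tray_end [[370.43974553 166.8332666 ]]
```

View pics/t8.png

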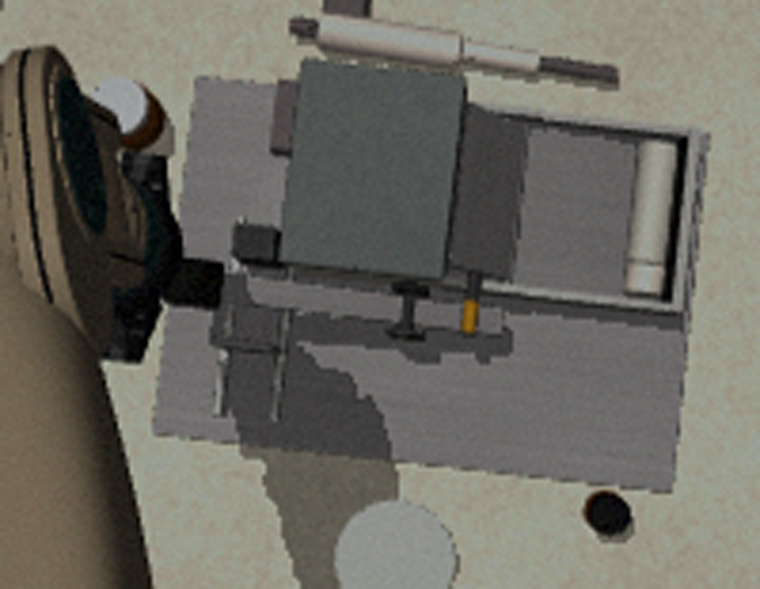

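View pics/s8.png

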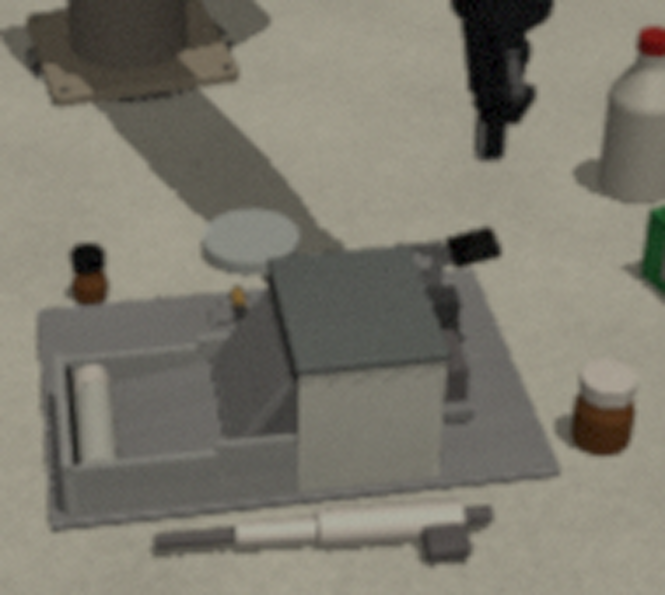

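```bash
python3 - <<'E'
from h import *
p=np.load('p.npy');c=vision.camera('top')
for x in(-136,-131,-128):print(x,((proj(c,m2w(p,[x,135,90]))-[200,110])*3.8).round())
o=r.get_obs();print(o['time'],o['contact_force'],abs(o['qvel']).max())
r.job_done()
E
```

```text
-136 [[240. 356.]]
-131 [[241. 349.]]
-128 [[241. 344.]]
14.8 [-0.28452811  1.00920282  0.592271  ] 0.003795298828292158
the job is handed in; nothing more can be done
```

The job is done and handed in at 14.8 s. All my last checks agreed and none failed.

- **Stop:** I pushed the plate until it met its end. The tool stopped moving and the force rose from about 2 N to about 9 N. In the last top picture the plate lies at about row 348, and fully home would put it at row 349.
- **Lever and flap:** I pressed the pad with the shut fingertips down to its limit, at 53 mm high with up to 16 N. The pictures showed the flap up and the tube out in the tray. I then let the lever up at an even pace. The last pictures show the lever back up and the flap shut.
- **Tube:** It rests at the tray's end wall, within half a pixel of where the tray end should appear in the top view.
- **Bystanders and robot:** The items near the magazine (jar, vial, petri dish, near pipette) look unmoved in the last pictures. I did not check the farther ones one by one. The gripper stands about 80 mm above the pad, with only sensor noise on the force reading.

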